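Dock the probe and hold the flask down in the reader's sprung ring

ROBOT

A 7-joint arm with a two-finger parallel gripper is mounted at the origin on the work surface. World frame = base frame: x ahead of the robot, y to its left, z up, the work surface at z = 0. Lengths are in m, angles in rad, forces in N, time in s.
With the tool pointing down it reaches from about 0.4 to 0.85 m from the base axis. Payload 10.4 kg.
Tool frame: the origin (TCP) lies on the centre line of the jaws, within the pads' length; the fingertips stand 11 mm ahead of it and the grasp point (between the pads) lies 8 mm behind it; z points along the fingers, y is the line along which they close (so a half turn about z gives the same grasp; the last joint's range is limited). The gripper opens to 87 mm and grips with 3 to 60 N. Pads are 19 mm wide; open, the fingers measure 117 mm over their backs; the gripper's body (75 mm by 190 mm) begins 51 mm behind the grasp point.
Start: joints at [1.129, 0.332, -0.065, 1.46, 0.022, 1.35, -0.088], TCP at [0.254, -0.571, 0.234] pointing down, gripper open.
Joint ranges: [-2.6, 2.6], [-0.5, 2.12], [-1.47, 1.34], [0.16, 2.42], [-1.27, 4.41], [0.06, 2.06], [-2.6, 2.6]. Speed limits (rad/s): [2.22, 2.22, 2.79, 2.79, 3.14, 3.14, 3.14].

INTERFACE

Orientations are given as a unit quaternion [x, y, z, w].
In Python, from bench import r gives the robot as it stands.
- The arm moves only by the shell command python3 -m pendant 'ROWS' [OPENING] [FORCE]. ROWS is JSON, a list of rows, each a list of 4 numbers: the shift along the tool's x, y, z in m, then the turn about the tool's z in rad. A call has 1 to 8 rows; each row shifts and turns the commanded pose from where the row before left it, along the tool's axes as they then stand; what a row does not reach is not made up. A row lasts 1/12 s, in which the tool goes at most 41.7 mm and 7.16 degrees, less where a joint would pass 70% of its speed; a pose out of reach is approached as far as the arm can. A call with a gripper value outside its range is refused whole. OPENING is the opening, from 0 (shut) to 1 (fully open), set as the call begins (- or left out, the last holds). The fingers move at their own pace and stop on an object; FORCE is the grip in N (left out, the last holds). Time passes only in rows, so rows that do not move let the fingers close. It gives the time, the measured TCP pose, the force, the opening and the grip force at its end, in the units of the state.
- r.read_state(): the state, without advancing time (a new reading comes with each control period).
- r.camera(name): name is "side" or "top" or "wrist"; returns a dict with "img" (480x640x3 uint8, red, green, blue), "camera_matrix" (3x3 intrinsics, pixels), "xyz" and "attitude" of the camera in the world. Camera axes: x right, y down, z forward; pixel columns grow to the right and rows downward; lengths in m; the calibration is good to about 2 mm. A picture is of the moment at which its call begins. There is no depth.
- r.close_job(): hands the job in; it is judged then, once.
Trained networks look in the newest picture that a camera, given by its name, has taken for a name from the list of things; names that differ only in an ending like _2 or _b are one class to them, and where a whole thing is asked for, a point or a joint stands for the part that bears it (a point fixed in the world has none). Each returns a list of dicts, best first, with "score" (0 to 1); they miss things now and then, are a little off and sometimes report something else, mostly with a low value. They report only what shows in the picture. A call takes as long as a camera call. They do not tell look-alikes from the thing itself.
- r.outline_of(thing, camera): "mask" (480x640 bool, what is visible of it) and "bbox" ([centre column, centre row, width, height] in pixels, round what is visible of it).
The state is a dict: "time": time; "joint_positions": joint angles; "joint_vel": joint speeds; "joint_torque": joint torques, N m; "ee_pos": TCP position; "eef_rot": TCP orientation; "ft_force": force on the tool from outside, world axes, zero at the start; "torque": the same for the moment, N m; "width": finger opening in m; "grip_force": force on a finger pad.
Only numpy, scipy, OpenCV 4.12 (cv2) and the standard library are available. Lean on these libraries where they do the work, as an engineer would, in place of code of your own. Each camera call takes 0.05 s, during which the arm holds its last target. There are 200 camera calls.

TASK

Get the bench reader ready for a reading: first push the steel probe rod down past the two sprung jaws until it sits at the bottom of the reader's fork clip with both jaws snapped shut over it. Then take the round flask from its cork ring, keep it upright, set it in the reader's sprung ring and press it all the way down; finish while still holding it pressed down there, without letting go. Leave the dish, the jar and the beaker where they stand.

Things in the scene. Friction and masses are not known exactly. Their poses are not given: they have to be found in the camera images.
- reader: White flat console, 180 (x) x 240 (y) x 30 mm high, fixed; it carries the probe clip on its -y half and the sprung ring on its +y half. Origin at the centre of its underside on the bench, z up. The clip seat lies at y = -65 mm, the ring's axis at y = +65 mm in its frame.
- clip_seat (a point): Where the probe's centre lies when seated, 60 mm above the bench. Axes are the reader's: the rod lies along x, either way round, its middle within 15 mm of this point. Two forks, 10 mm thick, at x = -40 and +40 mm from here: fingers fit between them. Each slot is 16 mm wide (y); the flared prong on its +y side rises to 33 mm above this point, the post on its -y side to 32 mm.
- jaw_near (a joint): Sprung steel jaw on the fork at x = -40 mm, hinged on the -y post 26 mm above the seat; at rest it slopes down across the slot to 11 mm above the seat. 0 = closed, 0.85 rad = swung aside. A rod pushed straight down swings it aside; it snaps shut above the rod once that is within a few mm of the seat. Both jaws together push back with about 6 N up and 5 N towards +y.
- jaw_far (a joint): The same jaw on the fork at x = +40 mm: 0 = closed, 0.85 rad = fully aside.
- probe_center (a point): Centre of the steel probe rod, 12 mm diameter, 150 mm long, about 90 g, lying level along its own x axis, one end capped black. It starts with its axis 32 mm above the bench on a low wooden rest: two 12 mm thick notched blocks, 35 mm high, 52 mm either side of its centre, on a base 140 x 50 x 10 mm.
- flask_center (a point): Half-way point on the axis of the stoppered round amber glass flask, 75.5 mm above its lowest point; z along its axis, up. Ball of 85 mm diameter (centre 33 mm below here); neck of 34 mm diameter from 5 to 64 mm above here; black stopper, 30 mm diameter, up to 75 mm above. About 0.2 kg. It starts upright in a low cork ring (92 mm across, 25 mm high) on the bench.
- flask: The same flask; origin at its lowest point, z up along its axis.
- ring_top (a point): Centre of the top face of the sprung steel ring (82 mm outer, 60 mm inner diameter, 10 mm thick), 62 mm above the bench when free; it moves down with the ring. A flask seated upright in the ring has its half-way point 63 mm above this point.
- ring (a joint): Downward travel of the sprung ring in m: 0 = free (up), 0.016 = all the way down at its stop. Spring about 4 N at the start of the travel and 10.5 N at the stop; the flask's own weight does not move it.
- dish: Clear culture dish, 90 mm across, 18 mm high, on the bench; to be left alone.
- vial: White jar with a black cap, 44 mm across, 85 mm high; to be left alone.
- beaker: Glass beaker, 68 mm across, 90 mm high; to be left alone.
Things that resemble listed ones, but are neither listed nor needed, are in the scene too. There is more than one size of the part that bears probe_center; the job needs the largest.

How it is judged:
By the outcome, as a careful person would: the job done as asked, in the order asked, and still so for the second after the job is handed in, while the arm keeps its last pose, push and grip.
It also fails if it takes over 53 s, if anything falls off the work surface, if the arm or the gripper's body presses on something with over 40 N, if the wrist force passes 120 N, or if a joint passes its speed limit or range.

## Working session

There is one attempt and no reset: what is moved stays moved. The work goes in short steps, Python scripts to look and compute and a shell command to move; the robot and the scene stay as the last step left them, time stands still between calls to the robot, and variables do not carry over. Pictures are saved under pics/ and viewed, at most 10 in all, crops included, and the job is handed in when it is done.

```bash
mkdir -p pics
cat > h.py <<'E'
from bench import r
import numpy as np, cv2
from scipy.spatial.transform import Rotation as R
def cam(n):
    c=r.camera(n); a=np.array(c["attitude"],float)
    c["R"]=a if a.shape==(3,3) else R.from_quat(a).as_matrix()
    c["K"]=np.array(c["camera_matrix"]); c["t"]=np.array(c["xyz"]); return c
def save(c,f,crop=None,s=1):
    im=c["img"]
    if crop: im=im[crop[1]:crop[3],crop[0]:crop[2]]
    cv2.imwrite("pics/"+f,cv2.resize(im[...,::-1],None,fx=s,fy=s,interpolation=cv2.INTER_CUBIC))
def onz(c,u,v,z):
    d=c["R"]@np.linalg.solve(c["K"],[u,v,1]); return c["t"]+d*(z-c["t"][2])/d[2]
def proj(c,p):
    q=c["K"]@(c["R"].T@(np.array(p)-c["t"])); return q[:2]/q[2]
def show(c,n,things):
    for t in things:
        for o in r.outline_of(t,n):
            if o["score"]>.2: print(t,round(o["score"],2),np.round(o["bbox"],1))
E
python3 - <<'E'
from h import *
s=r.read_state(); print({k:np.round(v,3) for k,v in s.items()})
for n in ["top","side"]:
    c=cam(n); save(c,n+"0.png"); print(n,c["t"],c["R"].round(3).tolist(),c["K"].tolist())
    show(c,n,["reader","probe_center","flask","ring_top","jaw_near","jaw_far","dish","vial","beaker"])
E
```

```text
{'time': np.float64(0.0), 'joint_positions': array([ 1.129,  0.333, -0.065,  1.461,  0.022,  1.35 , -0.088]), 'joint_vel': array([ 0.001, -0.001,  0.001, -0.001, -0.001, -0.001,  0.   ]), 'joint_torque': array([-1.0000e-03, -6.2325e+01,  2.4000e-02, -3.8991e+01, -6.1000e-02,
        3.9000e-02,  0.0000e+00]), 'ee_pos': array([ 0.254, -0.571,  0.233]), 'eef_rot': array([ 0.978,  0.208, -0.   , -0.001]), 'ft_force': array([-0.314, -0.006,  0.229]), 'torque': array([-0.012,  0.008, -0.035]), 'grip_force': np.float64(0.0), 'width': np.float64(0.087)}
top [0.32758199 0.06452291 1.29854638] [[-0.043, -0.979, 0.2], [-0.999, 0.042, -0.006], [-0.003, -0.2, -0.98]] [[519.572539216917, 0.0, 320.3601028768514], [0.0, 519.572539216917, 238.90561132115323], [0.0, 0.0, 1.0]]
reader 0.63 [338.9 246.1  99.9  74.6]
probe_center 0.86 [224.9 257.3  19.8  57.6]
probe_center 0.66 [244.9 329.8  20.3  38.1]
probe_center 0.61 [167.3 262.1  15.3  37.9]
flask 0.69 [475.9 269.9  37.8  39.8]
ring_top 0.68 [310.9 240.6  34.3  33.9]
dish 0.73 [266.7 182.7  36.4  28.6]
vial 0.71 [408.2 167.9  23.8  27.8]
beaker 0.87 [318.1 154.2  26.9  35.4]
beaker 0.5 [267.  180.3  38.4  32.5]
side [0.474508   0.75057637 0.6639605 ] [[-0.981, -0.139, 0.136], [-0.194, 0.634, -0.748], [0.018, -0.76, -0.649]] [[437.5571790665014, 0.0, 309.07882327066915], [0.0, 437.5571790665014, 237.17507605455606], [0.0, 0.0, 1.0]]
reader 0.9 [323.  240.3  96.2  99. ]
probe_center 0.9 [411.7 350.1  58.4  39.7]
probe_center 0.72 [287.8 433.4  75.1  19.2]
probe_center 0.67 [312.  340.6  77.   42.6]
probe_center 0.44 [375.1 148.9  29.9  53.7]
flask 0.57 [374.8 146.2  31.9  55. ]
ring_top 0.89 [320.9 247.4  41.1  25.8]
dish 0.58 [222.3 286.1  43.4  38.8]
vial 0.77 [268.8 176.8  15.6  37.4]
vial 0.51 [218.2 230.1  33.4  44.5]
beaker 0.83 [219.7 229.4  29.5  47.1]
```

View pics/top0.png

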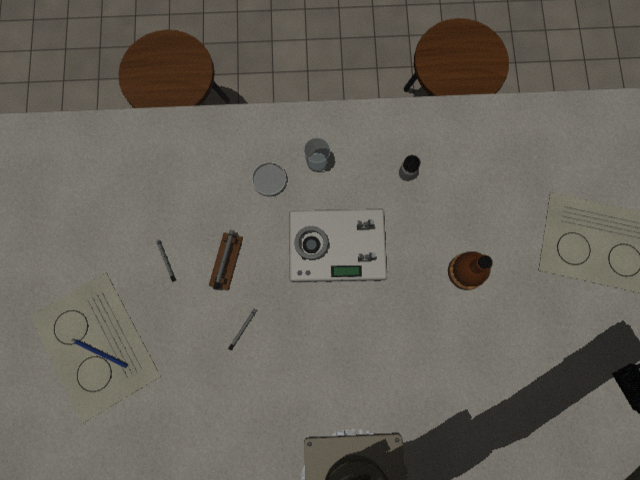

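View pics/side0.png

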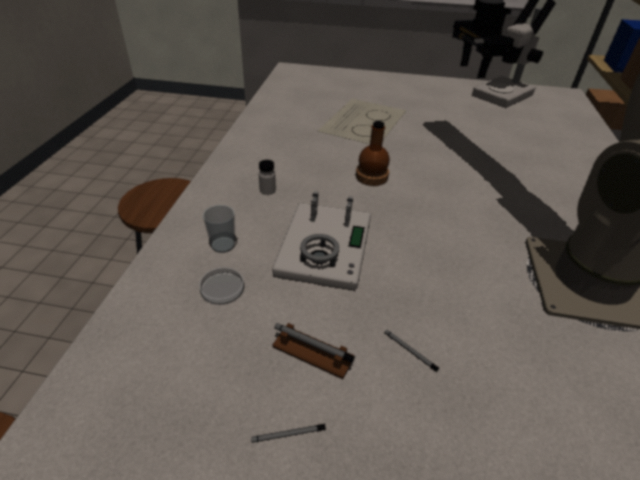

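Rods that could be the probe (top view): one on the wooden rest at (225,260), one loose at (243,329), one loose at (166,260). By the description (on the rest, largest) it is the one at (225,260). The clip is at about (366,241), the ring at (311,243), the flask at (470,269). I'll check this in a crop and measure.

Run:
```python
from h import *
Zs={"reader":.03,"probe_center":.032,"ring_top":.062,"flask":.0425,"dish":.009,"vial":.085,"beaker":.045}
for n in ["top","side"]:
    c=cam(n)
    if n=="top":
        a=cv2.resize(c["img"][222:300,195:275],None,fx=5,fy=5,interpolation=2); b=cv2.resize(c["img"][205:290,285:392],None,fx=4.6,fy=4.6,interpolation=2)
        h=max(a.shape[0],b.shape[0]); p=lambda i:cv2.copyMakeBorder(i,0,h-i.shape[0],0,0,0)
        o=np.hstack([p(a),p(b)]); o=cv2.resize(o,None,fx=.88,fy=.88)[:600]; print(o.shape); cv2.imwrite("pics/crop1.png",np.clip(o[...,::-1]*1.5,0,255).astype("uint8"))
    for t,z in Zs.items():
        os=[q for q in r.outline_of(t,n) if q["score"]>.5]
        for q in os:
            m=q["mask"].astype("uint8"); k=max(cv2.findContours(m,0,1)[0],key=cv2.contourArea)
            rc=cv2.minAreaRect(k); bx=cv2.boxPoints(rc)
            W=np.array([onz(c,u,v,z)[:2] for u,v in bx])
            e=[W[1]-W[0],W[2]-W[1]]; L=[np.linalg.norm(i) for i in e]; i=int(L[1]>L[0])
            ys,xs=np.nonzero(m)
            print(n,t,round(q["score"],2),"ctr",W.mean(0).round(4),"centroid",onz(c,xs.mean(),ys.mean(),z)[:2].round(4),"L",np.round(L,3),"yaw",np.degrees(np.arctan2(e[i][1],e[i][0])).round(1))
```

```text
(344, 785, 3)
top reader 0.75 ctr [0.5717 0.0146] centroid [0.5694 0.0152] L [0.246 0.185] yaw -90.7
top probe_center 0.72 ctr [0.546  0.2972] centroid [0.547  0.2974] L [0.15  0.015] yaw -15.3
top probe_center 0.54 ctr [0.3837 0.2479] centroid [0.3846 0.2465] L [0.086 0.008] yaw -35.3
top probe_center 0.54 ctr [0.749  0.1797] centroid [0.749  0.1812] L [0.088 0.097] yaw -156.3
top ring_top 0.8 ctr [0.5735 0.0812] centroid [0.5748 0.0821] L [0.081 0.079] yaw -92.5
top flask 0.86 ctr [ 0.4954 -0.3095] centroid [ 0.4961 -0.3109] L [0.087 0.089] yaw -109.7
top dish 0.65 ctr [0.7581 0.1843] centroid [0.757  0.1841] L [0.092 0.092] yaw 178.3
top vial 0.77 ctr [ 0.7452 -0.1686] centroid [ 0.7443 -0.1681] L [0.067 0.04 ] yaw -29.3
top beaker 0.89 ctr [0.8033 0.0574] centroid [0.8059 0.0572] L [0.069 0.089] yaw 177.3
side reader 0.66 ctr [ 0.5784 -0.001 ] centroid [0.5692 0.0399] L [0.319 0.222] yaw -82.6
side probe_center 0.74 ctr [0.5504 0.46  ] centroid [0.5504 0.4599] L [0.11 0.01] yaw -158.0
side probe_center 0.71 ctr [0.5461 0.2951] centroid [0.5435 0.2957] L [0.019 0.154] yaw 163.6
side ring_top 0.69 ctr [0.5719 0.0839] centroid [0.5699 0.0855] L [0.081 0.087] yaw 98.2
side flask 0.7 ctr [ 0.4991 -0.4109] centroid [ 0.4928 -0.3723] L [0.097 0.324] yaw 93.2
side dish 0.75 ctr [0.7555 0.1811] centroid [0.755  0.1826] L [0.095 0.105] yaw 115.7
side vial 0.95 ctr [ 0.7396 -0.1193] centroid [ 0.738  -0.1137] L [0.041 0.152] yaw 104.6
side beaker 0.95 ctr [0.806  0.0459] centroid [0.8033 0.0468] L [0.071 0.169] yaw 111.8
```

View pics/crop1.png

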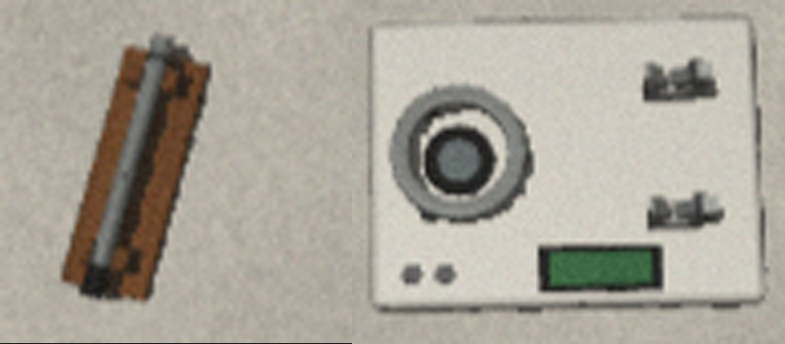

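The crop shows the steel rod in the rest's notches (black cap at about (219,287) in the full picture, 150 mm long). The loose rods measure 86 and 110 mm, so the choice stands. Now I'll move over the reader, squared to it, for a close wrist view.

```bash
python3 -m pendant '[[0,0,0,0.12],[0,0,0,0.12],[0,0,0,0.12],[0,0,0,0.07],[0.017,-0.034,0,0],[0.017,-0.034,0,0],[0.017,-0.034,0,0],[0.017,-0.034,0,0]]' 1 60
python3 -m pendant '[[0.017,-0.034,0,0],[0.017,-0.034,0,0],[0.017,-0.034,0,0],[0.017,-0.034,0,0],[0.017,-0.034,0,0],[0.017,-0.034,0,0],[0.017,-0.034,0,0],[0.017,-0.034,0,0]]'
python3 -m pendant '[[0.017,-0.034,0,0],[0.017,-0.034,0,0],[0.017,-0.034,0,0],[0.017,-0.034,0,0],[0.017,-0.034,0,0],[0,0,0,0],[0,0,0,0]]'
cat >> h.py <<'E'
def pose():
    s=r.read_state(); M=R.from_quat(s["eef_rot"]).as_matrix(); p=np.array(s["ee_pos"])
    print("t",round(float(s["time"]),2),"p",p.round(4),"yaw",np.degrees(np.arctan2(M[1,0],M[0,0])).round(2),"z",M[:,2].round(3),"F",np.round(s["ft_force"],1),"w",round(float(s["width"]),4),"g",round(float(s["grip_force"]),1)); return p,M
def to(x,y,z,yaw=None):
    p,M=pose(); print("tool shift",(M.T@(np.array([x,y,z])-p)).round(4), "turn", None if yaw is None else round(np.radians(np.degrees(np.arctan2(M[1,0],M[0,0]))-yaw),4))
E
python3 - <<'E'
from h import *
pose(); c=cam("wrist"); save(c,"w1.png"); print(c["t"],c["R"].round(3).tolist(),c["K"][0,0])
show(c,"wrist",["reader","ring_top","jaw_near","jaw_far"])
E
```

```text
time: 2.47
ee_pos: [0.3242, -0.4342, 0.2336]
eef_rot: [1.0, -0.006, 0.0, 0.0]
ft_force: [0.6, 0.3, 0.6]
width: 0.0871
grip_force: 0.0
time: 3.13
ee_pos: [0.4633, -0.1635, 0.2339]
eef_rot: [1.0, -0.006, 0.0, 0.0]
ft_force: [0.9, -0.0, -0.7]
width: 0.087
grip_force: 0.0
time: 3.72
ee_pos: [0.55, 0.0063, 0.2334]
eef_rot: [1.0, -0.003, -0.0, -0.0]
ft_force: [-0.3, -0.8, -0.2]
width: 0.0874
grip_force: 0.0
t 3.72 p [0.55   0.0063 0.2334] yaw -0.39 z [-0.     0.001 -1.   ] F [-0.3 -0.8 -0.2] w 0.0874 g 0.0
[0.62314294 0.00568055 0.38631571] [[-0.006, -0.964, -0.265], [-1.0, 0.005, 0.003], [-0.001, 0.265, -0.964]] 378.675203309399
reader 0.71 [307.2 185.9 272.7 194.6]
ring_top 0.95 [230.1 192.8  99.1  91.9]
jaw_near 0.55 [388.2 251.9  27.1  18.8]
jaw_far 0.77 [396.1 153.1  22.8  20.2]
```

View pics/w1.png

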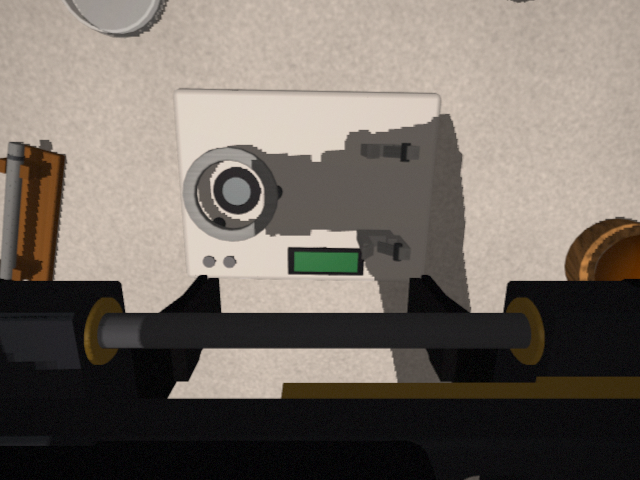

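The wrist view shows the reader clearly: ring at about (230,193), forks at about (390,152) and (385,248), top edges at v=92 and v=277. I'll rectify the outline and combine it with the top and ring estimates.

Run:
```python
from h import *
c=cam("wrist")
def rect(t,z):
    q=r.outline_of(t,"wrist")[0]; k=max(cv2.findContours(q["mask"].astype("uint8"),0,1)[0],key=cv2.contourArea)[:,0]
    W=np.array([onz(c,u,v,z)[:2] for u,v in k])*1000
    return cv2.minAreaRect(W.astype("float32")),W
rc,W=rect("reader",.03); print("reader",rc)
h=[onz(c,u,v,.03)[:2].round(4).tolist() for u,v in [(179,91),(438,95),(436,277),(190,277)]]; print(h)
rr,_=rect("ring_top",.062); print("ring",rr)
for t in ["jaw_near","jaw_far"]:
    for q in r.outline_of(t,"wrist")[:1]: print(t,[onz(c,q["bbox"][0],q["bbox"][1],z)[:2].round(4) for z in (.071,.086)])
# overlay hypotheses
im=cv2.resize(c["img"][120:290,330:460],None,fx=5,fy=5,interpolation=2); im=np.clip(im*1.6,0,255).astype("uint8")[:, :,::-1].copy()
cen=np.array([.5725,.0155]); 
yaw=np.radians(-0.7); Q=np.array([[np.cos(yaw),-np.sin(yaw)],[np.sin(yaw),np.cos(yaw)]])
def P(dx,dy,z):
    w=cen+Q@np.array([dx,-.065+dy]); u=proj(c,[*w,z]); return tuple(int(i) for i in ((u-[330,120]+.5)*5))
for dx in (-.04,.04):
    for a,b,z,col in [(-.008,.008,.06,(0,0,255)),(-.008,-.008,.092,(0,255,0)),(.008,.008,.093,(255,0,0))]:
        for e in (-.005,.005): cv2.line(im,P(dx+e,a,z),P(dx+e,b,z),col,1); 
        cv2.line(im,P(dx-.005,b,z),P(dx+.005,b,z),col,1)
cv2.imwrite("pics/w2.png",cv2.resize(im,None,fx=.7,fy=.7))
```

```text
reader ((572.6094970703125, 14.405715942382812), (239.11912536621094, 180.38922119140625), 88.71559143066406)
[[0.6616, 0.1196], [0.6554, -0.109], [0.4837, -0.1198], [0.4868, 0.1272]]
ring ((573.3365478515625, 79.51040649414062), (81.36711120605469, 81.6882553100586), 69.50861358642578)
jaw_near [array([ 0.5246, -0.0593]), array([ 0.5292, -0.0564])]
jaw_far [array([ 0.6087, -0.0611]), array([ 0.6094, -0.0582])]
```

View pics/w2.png

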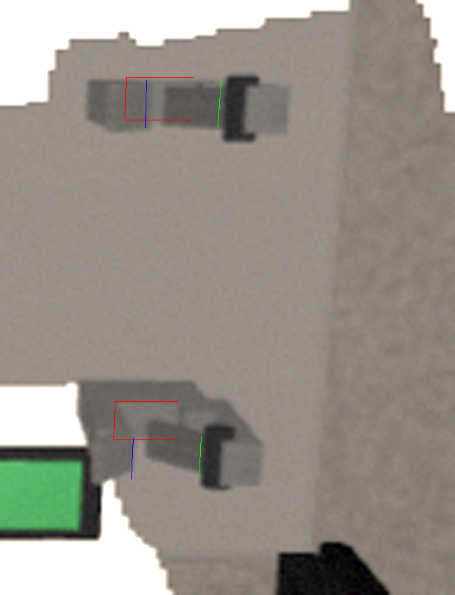

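The reader fit gives centre (0.5726, 0.0144), yaw about -1.2°, and seat about (0.571, -0.0505). The overlay agrees to within about 1 mm. Next is the rod.

```bash
python3 -m pendant '[[-0.011,-0.036,0,0],[-0.011,-0.036,0,0],[-0.011,-0.036,0,0],[-0.011,-0.036,0,0],[-0.011,-0.036,0,0],[-0.011,-0.036,0,0],[-0.011,-0.036,0,0],[-0.011,-0.036,0,0]]' >/dev/null
python3 -m pendant '[[0,0,0,0.09],[0,0,0,0.09],[0,0,0,0.08],[0,0,0,0],[0,0,0,0]]' >/dev/null
python3 - <<'E'
from h import *
c=cam("wrist"); save(c,"w3.png")
for q in r.outline_of("probe_center","wrist"):
    k=max(cv2.findContours(q["mask"].astype("uint8"),0,1)[0],key=cv2.contourArea)[:,0]
    W=np.array([onz(c,u,v,.035)[:2] for u,v in k])*1000; rc=cv2.minAreaRect(W.astype("float32"))
    print(round(q["score"],2),q["bbox"].round(1) if hasattr(q["bbox"],"round") else q["bbox"],rc)
to(.546,.297,.1,-15.3)
E
```

```text
0.72 [375.2, 272.4, 44.2, 77.9] ((393.501708984375, 253.1603240966797), (9.406314849853516, 90.38140106201172), 55.755435943603516)
0.66 [286.1, 128.0, 18.6, 181.6] ((545.329833984375, 296.68255615234375), (13.196468353271484, 152.42372131347656), 73.74098205566406)
0.59 [138.5, 163.2, 85.0, 95.3] ((552.1718139648438, 435.2980651855469), (106.26274108886719, 9.494245529174805), 22.32232093811035)
t 5.4 p [0.4649 0.2926 0.2336] yaw -15.51 z [ 0. -0. -1.] F [-0.   0.8  0.1] w 0.087 g 0.0
tool shift [ 0.0769 -0.0259  0.1336] turn -0.0036
```

View pics/w3.png

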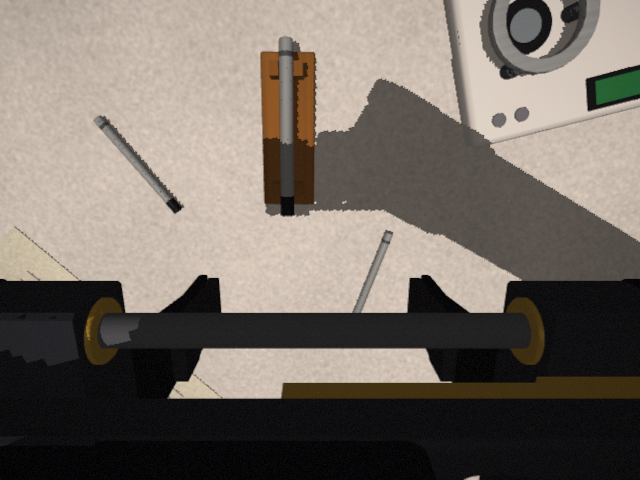

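The rod on the rest is in view from (286,40) to (288,212), with the black cap towards the robot: centre (0.5455, 0.297), yaw about -16°. Descending to grasp it.

```bash
python3 -m pendant '[[0.0255,-0.0087,0.02,0.01],[0.0255,-0.0087,0.02,0],[0.0255,-0.0087,0.02,0],[0,0,0.034,0],[0,0,0.034,0],[0,0,0.034,0],[0,0,0.03,0],[0,0,0.0146,0]]' >/dev/null
python3 -m pendant '[[0,0,0,0],[0,0,0,0]]'
python3 - <<'E'
from h import *
pose()
E
python3 -m pendant '[[0,0,0,0],[0,0,0,0],[0,0,0,0],[0,0,0,0],[0,0,0,0],[0,0,0,0],[0,0,0,0],[0,0,0,0]]' 0 50
python3 - <<'E'
from h import *
pose()
E
```

```text
time: 6.23
ee_pos: [0.5454, 0.2967, 0.0268]
eef_rot: [0.99, -0.14, -0.0, 0.0]
ft_force: [-0.7, -0.3, 0.8]
width: 0.0873
grip_force: 0.0
t 6.23 p [0.5454 0.2967 0.0268] yaw -16.1 z [-0.001 -0.    -1.   ] F [-0.7 -0.3  0.8] w 0.0873 g 0.0
time: 6.9
ee_pos: [0.5456, 0.2968, 0.027]
eef_rot: [0.99, -0.14, 0.0, 0.0]
ft_force: [-0.1, -0.1, -0.5]
width: 0.0417
grip_force: 0.0
t 6.9 p [0.5456 0.2968 0.027 ] yaw -16.11 z [ 0. -0. -1.] F [-0.1 -0.1 -0.5] w 0.0417 g 0.0
```

```bash
python3 -m pendant '[[0,0,0,0],[0,0,0,0],[0,0,0,0],[0,0,0,0],[0,0,0,0],[0,0,0,0],[0,0,0,0]]'
python3 -m pendant '[[0,0,-0.015,0],[0,0,-0.03,0],[0,0,-0.035,0],[0,0,-0.035,0],[0,0,-0.035,0],[0,0,0,0]]' > /dev/null
python3 - <<'E'
from h import *
to(.571,-.0505,.13,-1.2)
E
```

```text
time: 7.48
ee_pos: [0.5456, 0.2965, 0.0269]
eef_rot: [0.99, -0.14, -0.0, 0.0]
ft_force: [-0.7, -0.5, 0.8]
width: 0.0106
grip_force: 50.0
t 7.98 p [0.5482 0.299  0.1848] yaw -16.11 z [ 0.01   0.005 -1.   ] F [-0.2  0.8 -0.6] w 0.0103 g 50.0
tool shift [0.1184 0.3299 0.0531] turn -0.2602
```

```bash
python3 -m pendant '[[0,0,0,-0.087],[0,0,0,-0.087],[0,0,0,-0.086],[0.003,0.035,0,0],[0.003,0.035,0,0],[0.003,0.035,0,0],[0.003,0.035,0,0],[0.003,0.035,0,0]]' >/dev/null
python3 -m pendant '[[0.003,0.035,0,0],[0.003,0.035,0,0],[0.003,0.035,0,0],[0.003,0.035,0,0],[0.003,0.034,0,0],[0,0,0,0],[0,0,0,0],[0,0,0,0]]' >/dev/null
python3 - <<'E'
from h import *
p,M=pose(); c=cam("wrist"); 
for n in ["wrist","side","top"]:
  if n!="wrist": c=cam(n)
  for q in r.outline_of("probe_center",n):
    k=max(cv2.findContours(q["mask"].astype("uint8"),0,1)[0],key=cv2.contourArea)[:,0]
    W=np.array([onz(c,u,v,p[2]+.005)[:2] for u,v in k])*1000; rc=cv2.minAreaRect(W.astype("float32"))
    print(n,round(q["score"],2),np.round(q["bbox"],1),np.round(rc[0],1),np.round(rc[1],1),round(rc[2],1))
  if n=="side": save(c,"s1.png",(230,120,430,320),3)
to(.571,-.0505,.055,-1.2)
E
```

```text
t 9.32 p [ 0.5682 -0.0519  0.1767] yaw -1.19 z [-0.     0.001 -1.   ] F [ 0.5  0.3 -0.8] w 0.0104 g 50.0
wrist 0.63 [ 37.1 380.6  11.4  12.3] [537.9  74.2] [4.  8.2] 77.7
wrist 0.59 [312.8 255.6  35.4 261.4] [606.5 -52.6] [12.5 76.3] 89.1
side 0.75 [411.9 351.1  55.4  38.5] [400.7 388.8] [ 9.5 83.1] 54.9
side 0.74 [287.9 434.6  74.7  18.1] [532.1 528.4] [82.5  9.2] 21.2
top 0.74 [243.7 326.9  24.2  34.9] [367.8 231.3] [ 9.5 93. ] 54.7
top 0.63 [312.6 243.   31.1  33.3] [548.6  78.6] [70.2 73.7] 87.5
top 0.5 [167.3 259.5  14.6  41. ] [523.  396.9] [92.8  7.8] 22.8
t 9.62 p [ 0.5682 -0.0518  0.177 ] yaw -1.13 z [ 0.  0. -1.] F [ 0.2 -1.   0.3] w 0.0103 g 50.0
tool shift [ 0.0027 -0.0013  0.122 ] turn 0.0012
```

View pics/s1.png

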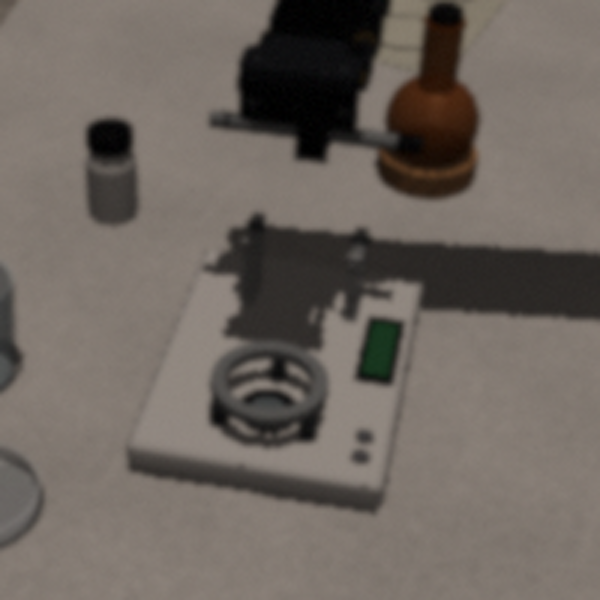

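The side view shows the rod level in the fingers at about (310,165), above the two forks. I'll go down to just above the prongs and check alignment with the wrist camera.

```bash
python3 -m pendant '[[0.002,-0.0015,0.02,0],[0,0,0.025,0],[0,0,0.02,0],[0,0,0.008,0],[0,0,0,0],[0,0,0,0]]' >/dev/null
python3 - <<'E'
from h import *
p,M=pose(); c=cam("wrist"); save(c,"w4.png",(200,60,460,300),2.5)
for q in r.outline_of("probe_center","wrist")[:3]:
    k=max(cv2.findContours(q["mask"].astype("uint8"),0,1)[0],key=cv2.contourArea)[:,0]
    W=np.array([onz(c,u,v,p[2]+.005)[:2] for u,v in k])*1000; rc=cv2.minAreaRect(W.astype("float32"))
    print(round(q["score"],2),np.round(q["bbox"],1),np.round(rc[0],1),np.round(rc[1],1),round(rc[2],1))
E
```

```text
t 10.12 p [ 0.5705 -0.0511  0.1045] yaw -1.2 z [ 0.  0. -1.] F [ 0.   0.6 -0.7] w 0.0107 g 50.0
0.8 [312.1 257.1  32.9 259.3] [608.8 -51.4] [12.7 76.3] 88.9
```

View pics/w4.png

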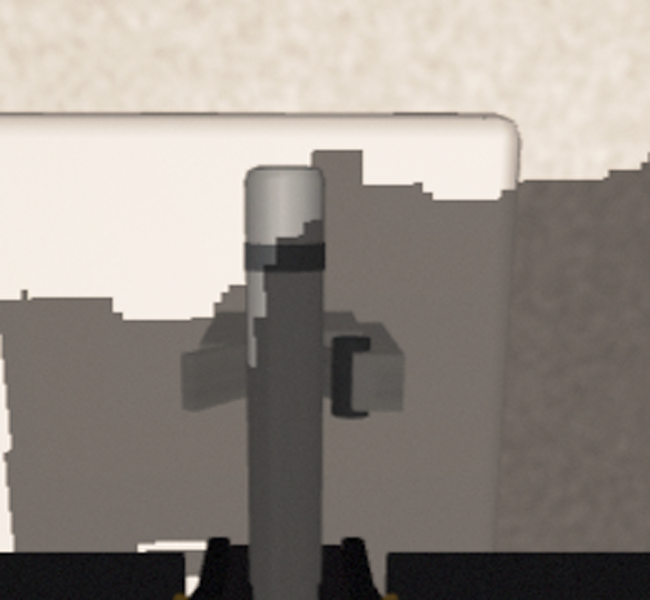

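The wrist crop shows the rod (columns about 299–329) centred over the far fork's slot, between the prong's flare at left and the jaw and post at right (from column 333). Rod measured at y≈-0.0506 over the seat. Pushing down.

```bash
python3 -m pendant '[[0,0,0.007,0],[0,0,0.007,0],[0,0,0.007,0],[0,0,0.007,0]]' - 60
python3 - <<'E'
from h import *
pose()
E
python3 -m pendant '[[0,0,0.006,0],[0,0,0.006,0],[0,0,0.005,0],[0,0,0.005,0],[0,0,0,0],[0,0,0,0]]'
python3 - <<'E'
from h import *
pose()
E
```

```text
time: 10.55
ee_pos: [0.5704, -0.051, 0.0756]
eef_rot: [1.0, -0.011, 0.0, -0.0]
ft_force: [-1.0, 3.8, 7.8]
width: 0.0105
grip_force: 60.0
t 10.55 p [ 0.5704 -0.051   0.0756] yaw -1.21 z [ 0.001  0.    -1.   ] F [-1.   3.8  7.8] w 0.0105 g 60.0
time: 11.05
ee_pos: [0.5701, -0.0507, 0.0546]
eef_rot: [1.0, -0.01, -0.0, -0.0]
ft_force: [-5.5, 4.9, 14.0]
width: 0.01
grip_force: 60.0
t 11.05 p [ 0.5701 -0.0507  0.0546] yaw -1.19 z [-0.  0. -1.] F [-5.5  4.9 14. ] w 0.01 g 60.0
```

```bash
python3 -m pendant '[[0,0,0.002,0],[0,0,0.001,0],[0,0,0,0],[0,0,0,0]]' >/dev/null
python3 - <<'E'
from h import *
p,M=pose(); c=cam("wrist")
a=cv2.resize(c["img"][60:300,230:430],None,fx=2.4,fy=2.4,interpolation=2)
c=cam("side"); b=cv2.resize(c["img"][170:250,290:370],None,fx=3.9,fy=7.2,interpolation=2)
cv2.imwrite("pics/w5.png",np.clip(np.hstack([a,b])*1.4,0,255).astype("uint8")[...,::-1])
E
```

```text
t 11.38 p [ 0.5703 -0.0507  0.0542] yaw -1.19 z [ 0. -0. -1.] F [-18.5   4.6  40.4] w 0.0104 g 60.0
```

View pics/w5.png

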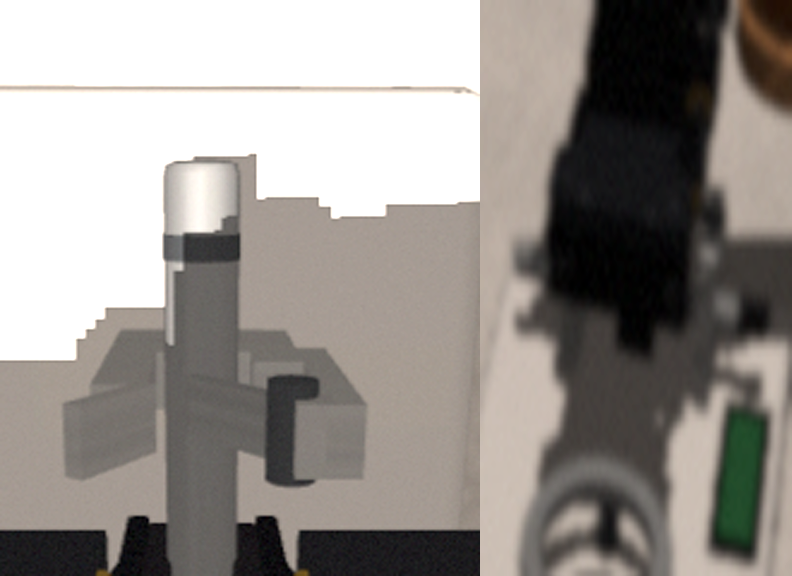

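The far jaw has snapped over the rod (crossing at crop (210,400)), and the rod is hard on the bottom at 40 N. I'll relieve the push, release, rise, back off and check both jaws.

```bash
python3 -m pendant '[[0,0,-0.003,0],[0,0,0,0]]'
python3 -m pendant '[[0,0,0,0],[0,0,0,0],[0,0,0,0],[0,0,0,0]]' 0.5
python3 -m pendant '[[0,0,-0.02,0],[0,0,-0.03,0],[0,0,-0.04,0],[-0.03,0,-0.02,0],[-0.03,0,0,0],[-0.04,0,0,0],[0,0,0,0],[0,0,0,0]]'
python3 - <<'E'
from h import *
p,M=pose(); c=cam("wrist"); print([np.round(proj(c,[.571+d,-.0505,.06]),0) for d in(-.075,-.04,.04,.075)]); 
show(c,"wrist",["jaw_near","jaw_far","probe_center"])
u,v=proj(c,[.571,-.0505,.06]).astype(int); save(c,"w6.png",(u-75,max(v-110,0),u+75,v+110),2.7)
E
```

```text
time: 11.65
ee_pos: [0.5705, -0.0519, 0.0546]
eef_rot: [1.0, -0.011, 0.001, 0.0]
ft_force: [-3.0, 1.5, 13.6]
width: 0.0105
grip_force: 60.0
time: 11.98
ee_pos: [0.5699, -0.0518, 0.0533]
eef_rot: [1.0, -0.011, -0.0, 0.0]
ft_force: [-1.1, 0.2, -0.3]
width: 0.0291
grip_force: 0.0
time: 12.65
ee_pos: [0.4684, -0.0497, 0.1637]
eef_rot: [1.0, -0.011, -0.0, 0.001]
ft_force: [1.0, -0.1, 0.8]
width: 0.0436
grip_force: 0.0
t 12.65 p [ 0.4684 -0.0497  0.1637] yaw -1.26 z [-0.    -0.001 -1.   ] F [ 1.  -0.1  0.8] w 0.0436 g 0.0
[array([314., 204.]), array([313., 152.]), array([310.,  16.]), array([308., -52.])]
jaw_near 0.81 [323.9 155.5  33.3  25. ]
jaw_far 0.85 [325.2  11.   26.9  22. ]
probe_center 0.68 [312.  106.3  23.8 212.6]
```

View pics/w6.png

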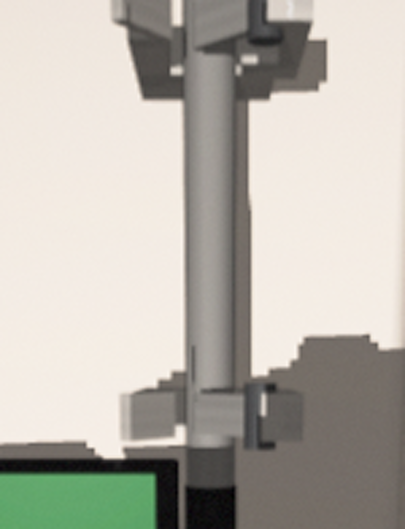

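Both jaws lie closed across the seated rod, the near one at crop (215,412) and the far one at (215,20). Next is the flask, measured from above.

```bash
python3 -m pendant '[[0,0,-0.04,0],[0,0,-0.035,0],[-0.007,0.037,0,0],[-0.007,0.037,0,0],[-0.007,0.037,0,0],[-0.007,0.037,0,0],[-0.007,0.037,0,0],[-0.007,0.037,0,0]]' 1 >/dev/null
python3 -m pendant '[[0,0.038,0,0],[0,0,0,0],[0,0,0,0]]' >/dev/null
cat > fl.py <<'E'
from h import *
def flask(n,c,zs=.1505):
    q=r.outline_of("flask",n)
    if not q: print(n,"none"); return
    q=q[0]; m=q["mask"]; g=c["img"].astype(int); m2=cv2.dilate(m.astype("uint8"),np.ones((7,7)))>0
    hs=(g.max(2)<60)&(g[...,0]-g[...,2]<18)&m2
    k,l,st,ce=cv2.connectedComponentsWithStats(hs.astype("uint8"))
    i=1+np.argmax(st[1:,4]) if k>1 else 0
    print(n,round(q["score"],2),"bbox",np.round(q["bbox"],1),"stop px",ce[i].round(1),st[i],"xy",onz(c,*ce[i],zs)[:2].round(4))
    cc,rad=cv2.minEnclosingCircle(max(cv2.findContours(m.astype("uint8"),0,1)[0],key=cv2.contourArea))
    print("circle",np.round(cc,1),round(rad,1),onz(c,*cc,.0425)[:2].round(4))
    return q
E
python3 - <<'E'
from fl import *
pose()
for n in ["wrist","top","side"]:
    c=cam(n); flask(n,c)
    for p in [(.495,-.31,.151),(.495,-.31,.0425)]: print(proj(c,p).round(1))
E
```

```text
t 13.77 p [ 0.4226 -0.3106  0.2382] yaw -1.43 z [-0.001  0.    -1.   ] F [ 0.   1.4 -0.1] w 0.0866 g 0.0
wrist 0.67 bbox [306.6 136.3 100.1 102.3] stop px [301.7 139.4] [ 278  114   48   51 1930] xy [ 0.4933 -0.3048]
circle [305.9 137. ] 51.5 [ 0.4941 -0.3052]
[310.1 136.3]
[311.3 135.8]
top 0.82 bbox [475.9 269.9  37.4  42.9] stop px [479.1 267.6] [454 256  42  32 321] xy [ 0.4814 -0.293 ]
circle [473.  266.6] 19.8 [ 0.499  -0.3121]
[486.1 261.2]
[472.3 268.2]
side 0.93 bbox [373.9 149.5  31.5  55.2] stop px [390.8 163.2] [387 154   8  21 103] xy [ 0.4507 -0.1347]
circle [374.5 147.5] 28.0 [ 0.4967 -0.3989]
[377.2 126.6]
[372.5 163.2]
```

```bash
python3 -m pendant '[[0.024,-0.0023,0,0],[0.024,-0.0023,0,0],[0.023,-0.0023,0,0],[0,0,0.03,0],[0,0,0.03,0],[0,0,0.03,0],[0,0,0.025,0],[0,0,0.011,0]]' >/dev/null
python3 -m pendant '[[0,0,0,0],[0,0,0,0],[0,0,0,0],[0,0,0,0],[0,0,0,0],[0,0,0,0],[0,0,0,0]]' 0 60
python3 -m pendant '[[0,0,0,0],[0,0,0,0],[0,0,0,0],[0,0,0,0]]'
python3 - <<'E'
from h import *
pose()
E
```

```text
time: 15.32
ee_pos: [0.4941, -0.303, 0.1136]
eef_rot: [1.0, -0.011, 0.0, 0.0]
ft_force: [-0.5, 0.8, -0.4]
width: 0.0481
grip_force: 0.0
time: 15.65
ee_pos: [0.4939, -0.3037, 0.1133]
eef_rot: [1.0, -0.011, 0.0, 0.001]
ft_force: [-0.9, -2.7, 2.2]
width: 0.0334
grip_force: 59.6
t 15.65 p [ 0.4939 -0.3037  0.1133] yaw -1.25 z [ 0.001 -0.001 -1.   ] F [-0.9 -2.7  2.2] w 0.0334 g 59.6
```

```bash
python3 -m pendant '[[0,0,-0.01,0],[0,0,-0.02,0],[0,0,-0.03,0],[0,0,-0.03,0],[0,0,-0.03,0],[0,0,-0.02,0],[0,0,0,0],[0,0,0,0]]'
python3 -m pendant '[[0.006,-0.032,0,0],[0.006,-0.032,0,0],[0.006,-0.032,0,0],[0.006,-0.032,0,0],[0.006,-0.032,0,0],[0.006,-0.032,0,0],[0.006,-0.032,0,0],[0.006,-0.032,0,0]]' >/dev/null
python3 -m pendant '[[0.006,-0.032,0,0],[0.006,-0.032,0,0],[0.006,-0.032,0,0],[0.006,-0.032,0,0],[0,0,0,0],[0,0,0,0],[0,0,0,0]]'
python3 - <<'E'
from fl import *
p,M=pose()
for n in ["side","top"]:
    c=cam(n); q=flask(n,c,.29); k=max(cv2.findContours(q["mask"].astype("uint8"),0,1)[0],key=cv2.contourArea)
    print(cv2.minAreaRect(k))
    b=q["bbox"]; print("bbox top/bot",b[1]-b[3]/2,b[1]+b[3]/2)
    for h in (0,.004,.008):   # h: lift of flask above bench in cork
        z0=p[2]-.1133+h; 
        cir=[proj(c,[.5738+.0425*np.cos(a)*np.cos(e),.0795+.0425*np.sin(a)*np.cos(e),z0+.0425+.0425*np.sin(e)]) for a in np.linspace(0,6.28,40) for e in np.linspace(-1.5,1.5,15)]
        tp=[proj(c,[.5738+.015*np.cos(a),.0795+.015*np.sin(a),z0+.1505]) for a in np.linspace(0,6.28,40)]
        a=np.array(cir+tp); print(h,a.min(0).round(1),a.max(0).round(1))
to(.5738,.0795,p[2])
c=cam("wrist"); show(c,"wrist",["flask","ring_top"])
show(c,"top",["flask","ring_top"])
E
```

```text
time: 16.32
ee_pos: [0.4943, -0.3025, 0.2541]
eef_rot: [1.0, -0.01, 0.001, 0.0]
ft_force: [0.6, -0.6, -1.9]
width: 0.0333
grip_force: 59.6
time: 17.57
ee_pos: [0.5733, 0.079, 0.2516]
eef_rot: [1.0, -0.011, -0.001, 0.0]
ft_force: [-0.6, 0.0, -1.9]
width: 0.0332
grip_force: 59.6
t 17.57 p [0.5733 0.079  0.2516] yaw -1.21 z [-0.003 -0.001 -1.   ] F [-0.6  0.  -1.9] w 0.0332 g 59.6
side noneTraceback (most recent call last):
  File "<stdin>", line 4, in <module>
TypeError: 'NoneType' object is not subscriptable
```

Run:
```python
from h import *
p,M=pose()
c=cam("side"); g=c["img"].astype(int)
am=((g[...,0]-g[...,2]>22)&(g[...,0]>1.5*g[...,2])).astype("uint8"); am[300:]=0
k,l,st,ce=cv2.connectedComponentsWithStats(am)
for i in range(1,k):
    if st[i,4]>150: print(i,st[i],ce[i].round(1))
for h in (0,.004,.008):
    z0=p[2]-.1133+h
    a=np.array([proj(c,[.5736+.0425*np.cos(a)*np.cos(e),.0795+.0425*np.sin(a)*np.cos(e),z0+.0425+.0425*np.sin(e)]) for a in np.linspace(0,6.28,60) for e in np.linspace(-1.57,1.57,31)]); print(h,a.min(0).round(1),a.max(0).round(1))
i=max(range(1,k),key=lambda i:st[i,4]); m=l==i
for v in range(st[i,1],st[i,1]+st[i,3],5):
    x=np.nonzero(m[v])[0]; print(v,x.min(),x.max(),end=" | ")
```

```text
t 17.67 p [0.5737 0.078  0.2522] yaw -1.32 z [-0.001 -0.001 -1.   ] F [-0.5  0.5 -1.6] w 0.0332 g 59.6
1 [589  54  24  20 237] [600.3  63.2]
2 [589  89  35  16 386] [606.   96.1]
3 [356 162  33  24 515] [372.2 172.6]
4 [ 302  164   43   47 1281] [323.1 190.5]
5 [ 118  178   72   53 2392] [150.  201.9]
0 [299.3 176.3] [344.2 221.3]
0.004 [299.3 174.5] [344.3 219.7]
0.008 [299.3 172.6] [344.5 218. ]
178 162 180 | 183 143 188 | 188 132 184 | 193 126 180 | 198 121 177 | 203 119 173 | 208 118 170 | 213 118 166 | 218 121 162 | 223 126 159 | 228 138 154 |
```

```bash
python3 -m pendant '[[0,-0.001,0.02,0],[0,0,0.025,0],[0,0,0.02,0],[0,0,0.01,0],[0,0,0,0],[0,0,0,0]]'
python3 -m pendant '[[0,0,0.003,0],[0,0,0.003,0],[0,0,0.002,0]]'
python3 -m pendant '[[0,0,0.003,0],[0,0,0.003,0],[0,0,0.002,0]]'
```

```text
time: 18.22
ee_pos: [0.5741, 0.08, 0.1784]
eef_rot: [1.0, -0.011, -0.0, 0.0]
ft_force: [-0.0, -0.5, -1.0]
width: 0.033
grip_force: 59.6
time: 18.47
ee_pos: [0.5745, 0.0806, 0.1706]
eef_rot: [1.0, -0.011, 0.001, -0.0]
ft_force: [0.2, 0.5, -1.4]
width: 0.0331
grip_force: 59.6
time: 18.72
ee_pos: [0.5739, 0.0806, 0.1616]
eef_rot: [1.0, -0.011, -0.0, 0.0]
ft_force: [-0.3, -0.5, -2.6]
width: 0.0327
grip_force: 59.6
```

```bash
python3 -m pendant '[[0,0,0.002,0],[0,0,0.002,0]]'
python3 -m pendant '[[0,0,0.002,0],[0,0,0.002,0]]'
```

```text
time: 18.88
ee_pos: [0.574, 0.0805, 0.1577]
eef_rot: [1.0, -0.011, -0.0, 0.0]
ft_force: [-0.8, -0.1, -1.7]
width: 0.0331
grip_force: 59.6
time: 19.05
ee_pos: [0.574, 0.0806, 0.1538]
eef_rot: [1.0, -0.011, 0.0, 0.0]
ft_force: [0.6, 0.3, -1.1]
width: 0.0332
grip_force: 59.6
```

```bash
for i in 1 2 3 4; do python3 -m pendant '[[0,0,0.0015,0],[0,0,0.0015,0]]' | egrep 'ee_pos|ft_f'; done
```

```text
ee_pos: [0.574, 0.0806, 0.1508]
ft_force: [-0.8, 0.1, -1.8]
ee_pos: [0.5744, 0.0804, 0.1483]
ft_force: [-0.5, -1.4, 3.2]
ee_pos: [0.5744, 0.0804, 0.1453]
ft_force: [-0.2, -0.5, 5.4]
ee_pos: [0.5743, 0.0804, 0.1422]
ft_force: [-0.6, -2.1, 4.4]
```

```bash
python3 -m pendant '[[0,0.0007,0.0015,0],[0,0,0.0015,0]]' | egrep 'ee_pos|ft_f'; for i in 1 2 ; do python3 -m pendant '[[0,0,0.0015,0],[0,0,0.0015,0]]' | egrep 'ee_pos|ft_f'; done
for i in 1 2 3; do python3 -m pendant '[[0,0,0.0007,0],[0,0,0,0]]' | egrep 'ee_pos|ft_f'; done
```

```text
ee_pos: [0.5744, 0.08, 0.1392]
ft_force: [0.1, -0.0, 5.5]
ee_pos: [0.5745, 0.08, 0.1364]
ft_force: [0.0, -0.3, 7.0]
ee_pos: [0.5745, 0.08, 0.1335]
ft_force: [0.3, -0.1, 8.0]
ee_pos: [0.5747, 0.0799, 0.1333]
ft_force: [-0.7, -2.6, 10.0]
ee_pos: [0.5748, 0.0799, 0.1331]
ft_force: [-3.7, -1.8, 14.8]
ee_pos: [0.5749, 0.0799, 0.133]
ft_force: [-4.3, -2.0, 20.1]
```

The position stalls at z=0.133 while force climbs to 20 N, so the ring is at its stop after about 16 mm of travel. A quick steadiness check before handing in.

```bash
python3 -m pendant '[[0,0,0,0],[0,0,0,0],[0,0,0,0],[0,0,0,0]]'
python3 - <<'E'
from h import *
pose(); c=cam("side"); show(c,"side",["ring_top","flask","probe_center","jaw_near","dish","vial","beaker"])
c=cam("wrist"); show(c,"wrist",["jaw_far","jaw_near","flask"])
pose()
E
```

```text
time: 21.05
ee_pos: [0.5749, 0.08, 0.133]
eef_rot: [1.0, -0.011, 0.001, -0.0]
ft_force: [-4.0, -2.5, 19.6]
width: 0.0331
grip_force: 59.8
t 21.05 p [0.5749 0.08   0.133 ] yaw -1.22 z [ 0.003 -0.    -1.   ] F [-4.  -2.5 19.6] w 0.0331 g 59.8
ring_top 0.48 [321.8 259.9  36.7  19.1]
flask 0.7 [320.9 243.2  39.2  38.2]
probe_center 0.95 [288.5 433.8  73.4  19.6]
probe_center 0.68 [411.5 352.1  55.3  36.2]
dish 0.81 [223.8 285.2  44.3  42.5]
vial 0.74 [268.  177.6  20.3  33.1]
beaker 0.95 [219.2 228.7  33.3  43.6]
jaw_far 0.83 [568.5 204.3  47.5  29. ]
jaw_far 0.72 [422.4 232.2 383.1 242.8]
jaw_far 0.32 [315.8 289.5 144.4 188.6]
flask 0.88 [314.5 287.9 149.  184.8]
flask 0.28 [421.1 230.9 379.  242.7]
t 21.65 p [0.5749 0.0799 0.133 ] yaw -1.22 z [ 0.003 -0.    -1.   ] F [-4.4 -2.9 20.2] w 0.0329 g 59.8
```

```bash
python3 -c "
from bench import r
print(r.close_job())"
```

```text
the job is handed in; nothing more can be done
None
```

The job is handed in at about 22 s: the probe rod is seated with both jaws shut over it, and the flask is still gripped and pressed to the ring's stop with about 20 N; the dish, jar and beaker were not touched.

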